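# Prop open the lamp dial's cover and set the dial

## Task

Lift the orange-framed flip cover of the grey microscope-lamp unit right back, and stand the green prop upright on the unit's black rubber pad with its nose towards the cover, so that the cover, which sinks shut slowly by itself, comes to rest on the nose. Only then, reaching in under the leaning cover, turn the dial clockwise until its white pointer faces the green mark. Leave the cover resting on the prop and the dial on the mark, and do not disturb the jar, slide box and tray.

Things in the scene. Friction and masses are not known exactly. Their poses are not given: they have to be found in the camera images.
- unit: Grey microscope-lamp unit fixed to the bench, 250 mm wide, 115 mm tall with a 148 mm high hinge rail; origin on the bench straight below the hinge line, mid-width; x level, away from its front (front faces -x), y along the hinge, z up. Right part (y -125 to 42 mm): panel sloping 30 degrees, low edge in front (45 mm high, 102 mm before the hinge line). Left part: flat shoulder 72 mm high.
- cover_hinge (a point): Point on the cover's hinge axis in line with the tab, 148 mm above the bench; it turns with the cover. y along the hinge; with the cover shut, x points away from the unit's front and 30 degrees upward (up the slope) and z is square to the panel. Opening is a turn about +y. The cover: a 6 mm thick orange frame with clear window, 246 mm wide (centred on the unit), 140 mm from hinge to free edge.
- cover_tab (a point): Orange tab on the cover's free edge, 24 mm wide (y), 14 mm thick (z), reaching 34 mm beyond the edge; this point is in it, 160 mm from the hinge, axes as cover_hinge. Shut, it hangs free in front of the unit, about 73 mm above the bench. Fingers reaching down on both sides can pinch its 24 mm width; it turns between them as the cover swings.
- cover (a joint): Cover angle in rad: 0 shut (parallel to the panel, 38 mm above it), 1.57 square to the panel, 1.83 on its stop, leaning 15 degrees to the front. A stiff damper (2 N m s/rad): about 5 N at the tab opens it in 5 s; let go it sinks, by 0.015 rad/s at 1.7 and ever faster (1.5 after 10 s, 1.0 after 25 s). The prop's nose can push it back up; on the rightly placed prop it rests at 1.7.
- prop_centre (a point): Green prop, 161 mm tall, about 350 g, standing upright: square post 24 x 24 mm (this point is on its axis, 80 mm above the underside) on a dark steel foot 64 x 52 mm, 12 mm thick, which reaches 22 mm behind and 42 mm ahead of the post's axis. x: the way the nose points; z up. Grip the post across y in its upper part.
- prop_nose (a point): Centre of the black rubber roller (18 mm diameter, 30 mm wide) at the end of the prop's nose, an 18 mm thick arm at the top of the post: 55 mm ahead of the post's axis and 151 mm above the foot's underside.
- stand_spot (a point): Where the prop's post axis belongs (within 20 mm), on top of the black rubber pad (72 x 60 mm) on the unit's shoulder, 72 mm above the bench: 95 mm in front of the hinge line and 123 mm to the +y side of the tab and dial. Axes are the unit's. The shoulder is 142 mm deep (x) and 83 mm wide.
- nose_spot (a point): Where the centre of the prop's nose roller belongs (within 25 mm): 55 mm ahead (+x) of stand_spot and 151 mm above it.
- dial_grip (a point): On the dial's axis, 22 mm above the sloping panel, in its grey grip bar: 58 mm long (x), 14 mm wide (y), top 12 mm above this point, on a black disc 60 mm across and 9 mm high. z: the dial's axis, square to the panel, leaning 30 degrees to the front; x: the way the white pointer faces. 80 mm from the cover's plane at 1.57. Two 36 mm tall posts stand 50 mm down-slope, 73 mm to each side.
- dial (a joint): Dial angle in rad: 0 when the white pointer faces the green mark (straight up the slope), growing clockwise as seen from above; starts between -1.4 and -0.6; stops at -1.7 and 0.5. Turns against about 0.04 N m and stays where it is left.
- jar_centre (a point): Bystander: amber specimen jar with a black cap, 68 mm in diameter, 110 mm tall; point at its centre.
- slidebox_centre (a point): Bystander: blue and white slide box, 80 x 110 x 35 mm; point at its centre.
- tray_centre (a point): Bystander: steel tray 150 x 230 x 18 mm with two raised copper handles (50 mm high) at its ends and green tweezers in it; point at its centre.
There are look-alikes about, which are no part of the job. Leave any pink look-alike of the part that bears prop_centre alone.

How it is judged:
On the way, in this order (a step that is already met when the one before it is completed fails the run):
1. the cover is lifted back (past 1.4 rad) (value of joint cover above 1.4 rad), for 0.2 s.
2. the prop stands upright on the pad, nose towards the cover, let go, with the cover still up (horizontal distance between prop_centre and stand_spot below 0.02 m and horizontal distance between prop_nose and nose_spot below 0.025 m and z of prop_centre in the frame of stand_spot between 0.072 and 0.088 m and angle between prop_centre's own z axis and vertical below 0.1 rad and contact force between the fingers and prop below 0.1 N and value of joint cover above 1.4 rad), for 0.3 s.
3. with the cover propped, the dial is turned to the mark (all of step 2 and value of joint dial between -0.13 and 0.13 rad), for 0.2 s.
At the end, for the whole second after the job is handed in: The prop stands upright (within 0.1 rad) and released on the pad, its post within 20 mm of stand_spot and its nose within 25 mm of nose_spot; the cover rests on the prop, open more than 1.4 rad; the dial is within 0.13 rad of the green mark (all of step 3 and contact force between cover and prop above 0.02 N and linear speed of prop below 0.03 m/s); the robot touches nothing.
It fails at once if a bystander (jar, slide box, tray) is shifted by more than 30 mm or tipped (distance of any of jar_centre, slidebox_centre, tray_centre from where it was at the start of the episode above 0.03 m or angle between any of jar_centre, slidebox_centre, tray_centre's own z axis and vertical above 0.35 rad).
It also fails if it takes over 72 s, if anything falls off the work surface, if the arm or the gripper's body presses on something with over 40 N, if the wrist force passes 120 N, or if a joint passes its speed limit or range.

## Robot

A 7-joint arm with a two-finger parallel gripper is mounted at the origin on the work surface. World frame = base frame: x ahead of the robot, y to its left, z up, the work surface at z = 0. Lengths are in m, angles in rad, forces in N, time in s.
With the tool pointing down it reaches from about 0.4 to 0.75 m from the base axis. Payload 19.5 kg.
Tool frame: the origin (TCP) lies midway between the tips of the shut fingers; the grasp point (between the pads) lies 19 mm behind it; z points along the fingers, y is the line along which they close (so a half turn about z gives the same grasp; the last joint's range is limited). The gripper opens to 85 mm and grips with 20 to 120 N. Pads are 22 mm wide; open, the fingers measure 114 mm over their backs; the gripper's body (76 mm by 85 mm) begins 54 mm behind the grasp point. The pads swing forward as they close: fully open they stand 13 mm farther back than shut.
Start: joints at [1.26, 0.707, -0.028, 1.485, 0.022, 0.951, -0.075], TCP at [0.153, -0.554, 0.231] pointing down, gripper open.
Joint ranges: [-2.71, 2.71], [-0.32, 2.16], [-1.57, 1.52], [0, 2.45], [-1.46, 4.6], [0, 2.02], [-2.83, 2.83]. Speed limits (rad/s): [1.89, 1.89, 2.57, 2.57, 3.01, 3.01, 3.01].

## Interface

Orientations are given as a 3x3 rotation matrix whose columns are the frame's x, y, z axes.
In Python, from station import arm, vision gives the robot as it stands. The module is installed in compiled form; this text tells all that it offers.
- The arm moves only by the tool play_rows, never from a script. Its argument "targets" is a list of rows, each an object of numbers: "x", "y", "z": the shift along the tool's x, y, z in mm; "spin": the turn about the tool's z in degrees; "grip": the closure, from -1 (fully open) to 1 (shut), so that 0 is half open. A call has exactly 8 rows; each row is the pose to reach, as a shift and turn from the pose commanded when the call began, along the tool's axes at that moment; what a row does not reach only later rows make up. A row lasts 1/10 s, in which the tool goes at most 50 mm and 8.59 degrees, less where a joint would pass 70% of its speed; a pose out of reach is approached as far as the arm can. A call with a gripper value outside its range is refused whole. The fingers move at their own pace and stop on an object; "force" is the grip in N (left out, the last holds). Time passes only in rows, so rows that repeat a pose let the fingers close, or fill a call up. It gives the time, the measured TCP pose, the force, the opening and the grip force at its end, in the units of the state.
- arm.state(): the state, without advancing time (a new reading comes with each control period).
- vision.grab_frame(name): name is "side" or "top" or "wrist"; returns a dict with "image" (400x640x3 uint8, red, green, blue), "mtx" (3x3 intrinsics, pixels), "R" (3x3) and "t" (3): a world point X has camera coordinates R X + t. Camera axes: x right, y down, z forward; pixel columns grow to the right and rows downward; lengths in m; the calibration is good to about 2 mm. A picture is of the moment at which its call begins. There is no depth.
- arm.close_job(): hands the job in; it is judged then, once.
The state is a dict: "t": time; "qpos": joint angles; "joint_velocities": joint speeds; "joint_efforts": joint torques, N m; "tool_pos": TCP position; "eef_rot": TCP orientation; "ft_force": force on the tool from outside, world axes, zero at the start; "torque": the same for the moment, N m; "finger_gap": finger opening in m; "grasp_force": force on a finger pad.
Only numpy, scipy, OpenCV 4.12 (cv2) and the standard library are available. Lean on these libraries where they do the work, as an engineer would, in place of code of your own. Each camera call takes 0.05 s, during which the arm holds its last target. There are 200 camera calls.

## Working session

There is one attempt and no reset: what is moved stays moved. The work goes in short steps, Python scripts to look and compute and a tool call to move; the robot and the scene stay as the last step left them, time stands still between calls to the robot, and variables do not carry over. Pictures are saved under pics/ and viewed, at most 11 in all, crops included, and the job is handed in when it is done.

Besides the shell and the picture viewer there is one more tool, called after "Emit:" as name(argument=value, ...) on one line, values as JSON. play_rows: Moves the arm, as the interface text tells. Its arguments: {"type":"object","properties":{"targets":{"type":"array"},"force":{"type":"number"}},"required":["targets"]}

```bash
mkdir -p pics
cat > h.py <<'E'
import numpy as np, cv2
from station import arm, vision
def grab(n,save=None):
    f=vision.grab_frame(n)
    if save: cv2.imwrite('pics/'+save,f['image'][:,:,::-1])
    return f
def ray(f,uv):
    d=np.linalg.inv(f['mtx'])@np.array([uv[0],uv[1],1.0]); return -f['R'].T@f['t'], f['R'].T@d
def onz(f,uv,z):
    c,d=ray(f,uv); return c+d*(z-c[2])/d[2]
def proj(f,X):
    c=f['mtx']@(f['R']@np.asarray(X)+f['t']); return c[:2]/c[2]
def tri(f,a,g,b):
    c1,d1=ray(f,a);c2,d2=ray(g,b)
    A=np.stack([d1,-d2],1);s=np.linalg.lstsq(A,c2-c1,rcond=None)[0]
    p,q=c1+s[0]*d1,c2+s[1]*d2; return (p+q)/2,np.linalg.norm(p-q)
E
python3 - <<'E'
from h import *
np.set_printoptions(precision=3,suppress=True)
for n in('top','side'):
    f=grab(n,n+'0.png'); print(n,-f['R'].T@f['t'],f['R'],f['mtx'][0,0])
s=arm.state(); print(s['eef_rot'],s['tool_pos'],s['t'],s['finger_gap'],s['ft_force'])
E
```

```text
top [ 0.387 -0.037  1.511] [[-0.008 -1.    -0.019]
 [-0.99   0.011 -0.143]
 [ 0.144  0.018 -0.989]] 507.4676431266668
side [0.09  0.788 1.359] [[-0.869 -0.494 -0.004]
 [-0.388  0.689 -0.612]
 [ 0.305 -0.53  -0.791]] 487.9329678932387
[[ 0.964  0.266 -0.   ]
 [ 0.266 -0.964  0.001]
 [-0.    -0.001 -1.   ]] [ 0.153 -0.554  0.231] 0.1 0.08553898060254454 [-1.036 -0.077 -0.978]
```

View pics/top0.png

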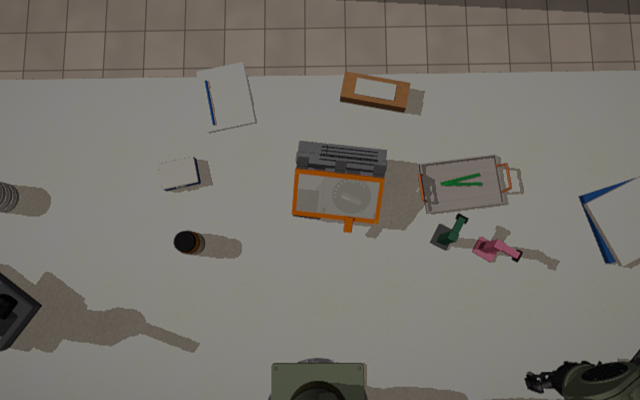

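View pics/side0.png

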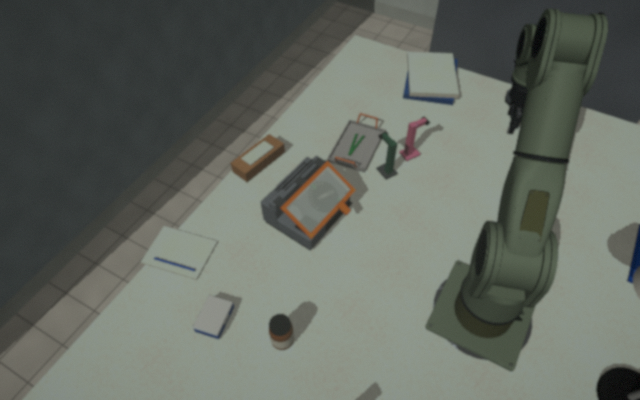

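The top view shows the unit's cover at about (340,195) with its tab at (348,225). The green prop stands at (445,237) with its nose at (462,218), next to the pink look-alike at (490,247). The tray is at (462,185), the jar at (188,242) and the slide box at (180,173). The side view agrees.

Run:
```python
from h import *
np.set_printoptions(precision=3,suppress=True)
t=cv2.imread('pics/top0.png');s=cv2.imread('pics/side0.png')
a=cv2.resize(t[130:260,280:480],(800,520),interpolation=cv2.INTER_CUBIC); cv2.imwrite('pics/tc.png',a)
b=cv2.resize(s[120:250,250:450],(800,520),interpolation=cv2.INTER_CUBIC); cv2.imwrite('pics/sc.png',b)
f=grab('top')
h=cv2.cvtColor(t,cv2.COLOR_BGR2HSV)
m=cv2.inRange(h,(8,170,120),(20,255,255)); m[:160]=0; m[240:]=0; m[:,:280]=0; m[:,395:]=0
c=max(cv2.findContours(m,0,2)[0],key=cv2.contourArea); print(cv2.approxPolyDP(c,2,True)[:,0].tolist())
g=cv2.inRange(h,(60,60,20),(95,255,200)); g[:200]=0; g[260:]=0; g[:,:420]=0; g[:,475:]=0
c=max(cv2.findContours(g,0,2)[0],key=cv2.contourArea); print(cv2.approxPolyDP(c,2,True)[:,0].tolist())
```

```text
[[295, 170], [292, 213], [344, 219], [344, 231], [350, 231], [352, 218], [295, 210], [298, 173], [372, 180], [380, 183], [375, 218], [355, 218], [355, 221], [377, 223], [384, 179]]
[[465, 219], [459, 216], [454, 227], [439, 235], [437, 241], [443, 244], [455, 241]]
```

View pics/tc.png

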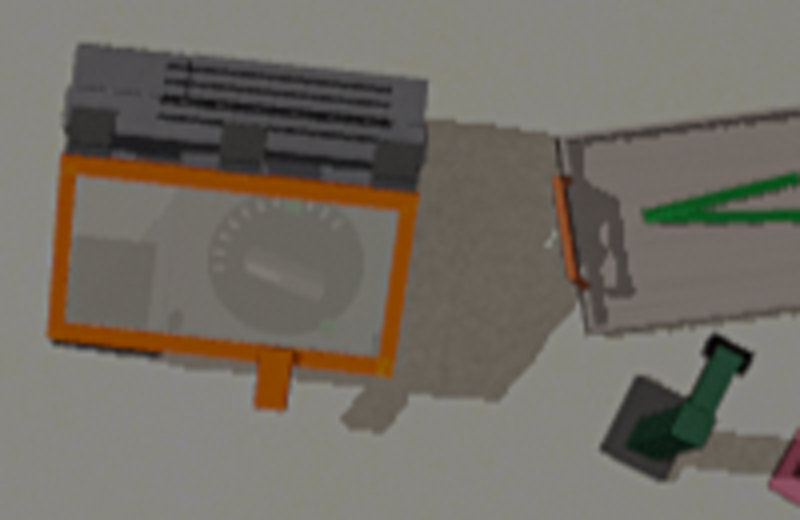

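View pics/sc.png

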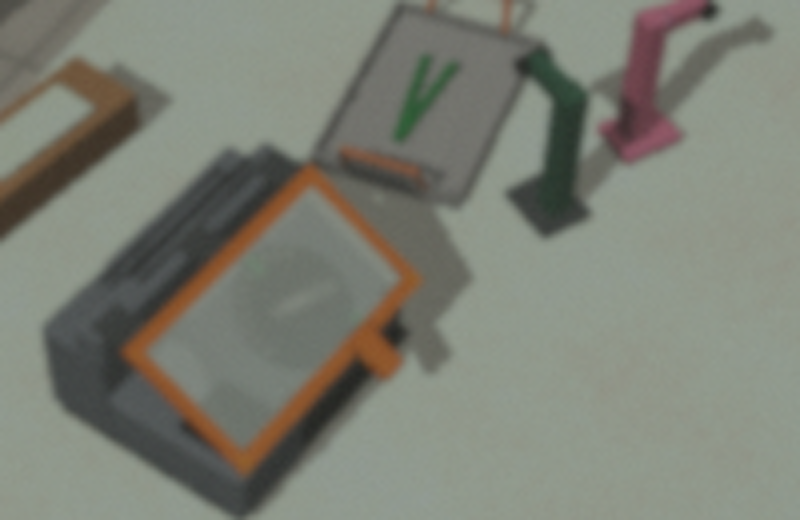

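The top crop puts the frame corners at (50,338), (388,375), (63,155) and (418,192), with the tab end at (270,408). The bar runs from (245,262) to (322,292) and its pointer faces left; the green mark is at (292,205). Prop: foot corners (640,378), (600,450), (665,480), roller (727,355). In the side crop the roller is at (527,62).

```bash
cat >> h.py <<'E'
def R(a): return np.array([[np.cos(a),-np.sin(a),0],[np.sin(a),np.cos(a),0],[0,0,1.]])
def shift(p,yaw=None):
    s=arm.state(); d=s['eef_rot'].T@(np.asarray(p)-s['tool_pos']) if True else 0
    x=s['eef_rot'][:,0]; cy=np.degrees(np.arctan2(x[1],x[0]))
    sp=None if yaw is None else -((yaw-cy+180)%360-180)
    print('shift mm',np.round(np.array(d)*1e3,1),'spin',sp,'yaw',round(cy,1),'t',s['t'])
E
python3 - <<'E'
from h import *
np.set_printoptions(precision=4,suppress=True)
f=grab('top');g=grab('side')
T=lambda x,y:(280+x/4-.4,130+y/4-.4)
S=lambda x,y:(250+x/4-.4,120+y/4-.4)
fl=onz(f,T(50,338),.08);fr=onz(f,T(388,375),.08);hl=onz(f,T(63,155),.148);hr=onz(f,T(418,192),.148)
print('frame',fl,fr,hl,hr,np.linalg.norm(fl-fr),np.linalg.norm(hl-hr))
print('tri',tri(f,T(50,338),g,S(243,475)),tri(f,T(388,375),g,S(420,280)),tri(f,T(63,155),g,S(125,350)),tri(f,T(418,192),g,S(312,165)))
yv=(fl-fr)/np.linalg.norm(fl-fr)+(hl-hr)/np.linalg.norm(hl-hr); a=np.arctan2(-yv[0],yv[1]);print('unit yaw',np.degrees(a))
U=R(a)
# front corners are x=-.121(+-), so origin estimates
for n,p,l in(('fl',fl,(-.1213,.123)),('fr',fr,(-.1213,-.123)),('hl',hl,(0,.123)),('hr',hr,(0,-.123))):
    print(n,p-U@np.array([*l,0]))
te=onz(f,T(270,408),.148-.174*.5); print('tabend',te)
for z in(.012,):
    A,B,C=[onz(f,T(*q),z) for q in((640,378),(600,450),(665,480))]
    print('foot',np.linalg.norm(A-B),np.linalg.norm(B-C)); d=(A-B)/np.linalg.norm(A-B)
    mid=(B+C)/2; print('post',mid+d*.022,'yaw',np.degrees(np.arctan2(d[1],d[0])))
ro=onz(f,T(727,355),.151);print('roller',ro,tri(f,T(727,355),g,S(527,62)))
d=ro-(mid+d*.022);print(np.linalg.norm(d[:2]),np.degrees(np.arctan2(d[1],d[0])))
E
```

```text
frame [0.5499 0.0677 0.08  ] [ 0.5212 -0.1712  0.08  ] [0.6682 0.0537 0.148 ] [ 0.6396 -0.1883  0.148 ] 0.24061230940721162 0.24368129636070163
tri (array([0.5523, 0.0687, 0.0789]), np.float64(0.005028228051550112)) (array([ 0.5216, -0.1703,  0.086 ]), np.float64(0.0020597053113803766)) (array([0.6682, 0.0538, 0.15  ]), np.float64(0.0009475186697681504)) (array([ 0.6385, -0.1883,  0.1499]), np.float64(0.001651356582145146))
unit yaw -6.792690773284718
fl [ 0.6558 -0.0688  0.08  ]
fr [ 0.6561 -0.0634  0.08  ]
hl [ 0.6536 -0.0684  0.148 ]
hr [ 0.6541 -0.0661  0.148 ]
tabend [ 0.5001 -0.0883  0.061 ]
foot 0.061378828370399 0.051626159155193474
post [ 0.4785 -0.3661  0.012 ] yaw -30.82068405487809
roller [ 0.5257 -0.3915  0.151 ] (array([ 0.5297, -0.3906,  0.1491]), np.float64(0.008060600715987439))
0.05357194304629432 -28.206464161337067
```

```bash
cat >> h.py <<'E'
O=np.array([.655,-.0667,0]); YA=-6.8; U=R(np.radians(YA))
def W(x,y,z): return O+U@np.array([x,y,z])
E
python3 - <<'E'
from h import *
for p in((-.139,-.041,.19),(-.139,-.041,.051)): print(W(*p)); shift(W(*p),YA)
E
```

```text
[ 0.51212323 -0.09095343  0.19      ]
shift mm [ 469.6 -351.2   41.3] spin 22.20140302746418 yaw 15.4 t 0.25
[ 0.51212323 -0.09095343  0.051     ]
shift mm [ 469.6 -351.1  180.3] spin 22.20140302746418 yaw 15.4 t 0.25
```

Emit:
play_rows(targets=[{"x":35,"y":-26,"z":2,"spin":4},{"x":72,"y":-54,"z":5,"spin":8},{"x":110,"y":-82,"z":8,"spin":12},{"x":148,"y":-110,"z":11,"spin":16},{"x":186,"y":-138,"z":14,"spin":20},{"x":224,"y":-166,"z":17,"spin":22},{"x":262,"y":-194,"z":20,"spin":22},{"x":300,"y":-222,"z":22,"spin":22}], force=40)

```text
schema error: expected keys x, y, z, spin, grip
```

Run:
```python
from h import *
for p in((-.139,-.041,.15),(-.139,-.041,.051)): shift(W(*p),YA)
```

```text
shift mm [ 469.6 -351.1   81.3] spin 22.20140302746418 yaw 15.4 t 0.25
shift mm [ 469.6 -351.1  180.3] spin 22.20140302746418 yaw 15.4 t 0.25
```

Emit:
play_rows(targets=[{"x":35,"y":-26,"z":2,"spin":4,"grip":-1},{"x":72,"y":-54,"z":5,"spin":8,"grip":-1},{"x":110,"y":-82,"z":8,"spin":12,"grip":-1},{"x":148,"y":-110,"z":11,"spin":16,"grip":-1},{"x":186,"y":-138,"z":14,"spin":20,"grip":-1},{"x":224,"y":-166,"z":17,"spin":22,"grip":-1},{"x":262,"y":-194,"z":20,"spin":22,"grip":-1},{"x":300,"y":-222,"z":22,"spin":22,"grip":-1}], force=40)

```text
t: 1.05
tool_pos: [0.3839, -0.2589, 0.2092]
eef_rot: [[0.993, -0.115, 0.0], [-0.115, -0.993, -0.0], [0.0, 0.0, -1.0]]
ft_force: [0.8, -0.7, -0.2]
finger_gap: 0.0854
grasp_force: 0.0
```

Run:
```python
from h import *
for p in((-.139,-.041,.15),(-.139,-.041,.051)): shift(W(*p),YA)
```

```text
shift mm [ 108.  -181.6   59.2] spin 0.19705999621146475 yaw -6.6 t 1.05
shift mm [ 108.  -181.6  158.2] spin 0.19705999621146475 yaw -6.6 t 1.05
```

Emit:
play_rows(targets=[{"x":22,"y":-36,"z":10,"spin":0,"grip":-1},{"x":44,"y":-73,"z":20,"spin":0,"grip":-1},{"x":66,"y":-110,"z":30,"spin":0,"grip":-1},{"x":88,"y":-147,"z":40,"spin":0,"grip":-1},{"x":102,"y":-170,"z":50,"spin":0,"grip":-1},{"x":108,"y":-180,"z":58,"spin":0,"grip":-1},{"x":108,"y":-180,"z":70,"spin":0,"grip":-1},{"x":108,"y":-180,"z":70,"spin":0,"grip":-1}])

```text
t: 1.85
tool_pos: [0.5102, -0.0946, 0.1383]
eef_rot: [[0.993, -0.115, -0.002], [-0.115, -0.993, 0.0], [-0.002, 0.0, -1.0]]
ft_force: [-0.1, -0.5, 0.5]
finger_gap: 0.0854
grasp_force: 0.0
```

Run:
```python
from h import *
shift(W(-.139,-.041,.051),YA)
f=grab('wrist','w1.png'); print(proj(f,W(-.139,-.041,.07)),proj(f,W(-.061,-.041,.094)))
```

```text
shift mm [ 1.7 -3.9 87.3] spin 0.18375652281224575 yaw -6.6 t 1.85
[317.834094   204.87834568] [316.88349684  88.24826663]
```

View pics/w1.png

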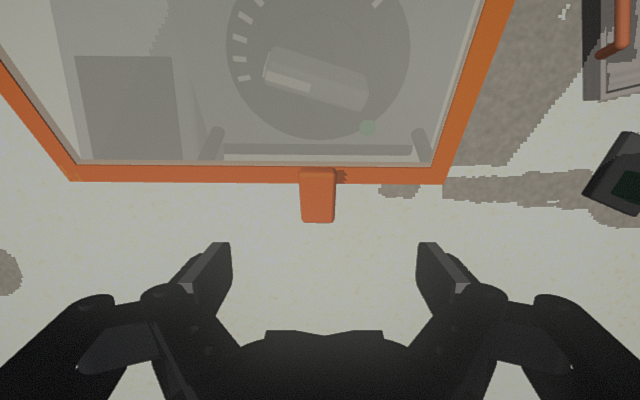

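The wrist view shows the tab at (300–335, 168–222), where I predicted (318,205). The bar centre is at (316,80) with the white pointer facing left, so the dial is at about −1.25 rad.

Emit:
play_rows(targets=[{"x":1,"y":-2,"z":30,"spin":0,"grip":-1},{"x":1,"y":-3,"z":60,"spin":0,"grip":-1},{"x":1,"y":-3,"z":86,"spin":0,"grip":-0.5},{"x":1,"y":-3,"z":86,"spin":0,"grip":0},{"x":1,"y":-3,"z":86,"spin":0,"grip":1},{"x":1,"y":-3,"z":86,"spin":0,"grip":1},{"x":1,"y":-3,"z":86,"spin":0,"grip":1},{"x":1,"y":-3,"z":86,"spin":0,"grip":1}], force=30)

```text
t: 2.7
tool_pos: [0.5131, -0.0907, 0.055]
eef_rot: [[0.993, -0.115, 0.002], [-0.115, -0.993, 0.001], [0.002, -0.001, -1.0]]
ft_force: [-1.4, 6.3, 10.7]
finger_gap: 0.0235
grasp_force: 34.2
```

Run:
```python
from h import *
p0=arm.state()['tool_pos']
u=U.T@(p0-O)
r=np.hypot(u[0],u[2]+.019-.148);a0=np.arctan2(u[2]+.019-.148,-u[0]);print(u,r,np.degrees(a0))
for a in np.linspace(a0,np.radians(73),17)[1:]: print(round((-r*np.cos(a)-u[0])*1e3),round(-(r*np.sin(a)-(u[2]+.019-.148))*1e3))
```

```text
[-0.13810284 -0.04060323  0.05498304] 0.1566872866149443 -28.189323284296204
-7 -16
-13 -32
-17 -49
-18 -66
-18 -83
-16 -101
-12 -117
-7 -134
1 -149
10 -164
21 -178
33 -190
46 -201
61 -210
76 -218
92 -224
```

Emit:
play_rows(targets=[{"x":-7,"y":0,"z":-16,"spin":0,"grip":1},{"x":-13,"y":0,"z":-32,"spin":0,"grip":1},{"x":-17,"y":0,"z":-49,"spin":0,"grip":1},{"x":-18,"y":0,"z":-66,"spin":0,"grip":1},{"x":-18,"y":0,"z":-83,"spin":0,"grip":1},{"x":-16,"y":0,"z":-101,"spin":0,"grip":1},{"x":-12,"y":0,"z":-117,"spin":0,"grip":1},{"x":-7,"y":0,"z":-134,"spin":0,"grip":1}], force=60)

```text
t: 3.5
tool_pos: [0.505, -0.0896, 0.1884]
eef_rot: [[0.993, -0.115, -0.001], [-0.115, -0.993, 0.001], [-0.001, -0.001, -1.0]]
ft_force: [8.9, 4.4, -22.4]
finger_gap: 0.0227
grasp_force: 59.7
```

Run:
```python
from h import *
p0=arm.state()['tool_pos']
u=U.T@(p0-O)
dz=u[2]+.019-.148;r=np.hypot(u[0],dz);a0=np.arctan2(dz,-u[0]);print(u,r,np.degrees(a0))
r=.1567
for a in np.linspace(np.radians(25),np.radians(74),9)[1:]: print(round((-r*np.cos(a)-u[0])*1e3),round(-(r*np.sin(a)-dz)*1e3))
```

```text
[-0.14622829 -0.04053241  0.1883714 ] 0.15782166187233806 22.098063596862843
12 -22
21 -35
32 -48
44 -60
58 -70
72 -79
87 -86
103 -91
```

Emit:
play_rows(targets=[{"x":9,"y":0,"z":-17,"spin":0,"grip":1},{"x":19,"y":0,"z":-32,"spin":0,"grip":1},{"x":31,"y":0,"z":-47,"spin":0,"grip":1},{"x":44,"y":0,"z":-60,"spin":0,"grip":1},{"x":58,"y":0,"z":-70,"spin":0,"grip":1},{"x":72,"y":0,"z":-79,"spin":0,"grip":1},{"x":87,"y":0,"z":-86,"spin":0,"grip":1},{"x":99,"y":0,"z":-90,"spin":0,"grip":1}])

```text
t: 4.3
tool_pos: [0.6022, -0.1017, 0.2784]
eef_rot: [[0.993, -0.116, -0.004], [-0.116, -0.993, 0.001], [-0.004, -0.001, -1.0]]
ft_force: [-22.1, 5.0, 16.7]
finger_gap: 0.0216
grasp_force: 60.1
```

Run:
```python
from h import *
u=U.T@(arm.state()['tool_pos']-O)
dz=u[2]+.019-.148;print(u,np.hypot(u[0],dz),np.degrees(np.arctan2(dz,-u[0])))
P=np.array([.4785,-.3661,0]); PY=-29.
print(P); shift(P+[0,0,.20],PY)
```

```text
[-0.0482682  -0.04104429  0.27841889] 0.15702173040177997 72.0974937955399
[ 0.4785 -0.3661  0.    ]
shift mm [-92.  276.9  78.6] spin 22.364790278877194 yaw -6.6 t 4.3
```

Emit:
play_rows(targets=[{"x":-1,"y":0,"z":0,"spin":0,"grip":-1},{"x":-2,"y":0,"z":0,"spin":0,"grip":-1},{"x":-10,"y":0,"z":-25,"spin":0,"grip":-1},{"x":-30,"y":25,"z":-45,"spin":4,"grip":-1},{"x":-50,"y":68,"z":-40,"spin":11,"grip":-1},{"x":-65,"y":112,"z":-20,"spin":17,"grip":-1},{"x":-80,"y":155,"z":0,"spin":22,"grip":-1},{"x":-90,"y":195,"z":20,"spin":22,"grip":-1}], force=40)

```text
t: 5.1
tool_pos: [0.4901, -0.2868, 0.2576]
eef_rot: [[0.876, -0.482, 0.001], [-0.482, -0.876, -0.001], [0.001, 0.0, -1.0]]
ft_force: [1.5, -0.5, -0.2]
finger_gap: 0.0849
grasp_force: 0.0
```

Run:
```python
from h import *
P=np.array([.4785,-.3661,0]); PY=-29.
shift(P+[0,0,.20],PY);shift(P+[0,0,.105],PY)
```

```text
shift mm [27.9 75.  57.6] spin 0.1744177112084344 yaw -28.8 t 5.1
shift mm [ 27.8  75.  152.6] spin 0.1744177112084344 yaw -28.8 t 5.1
```

Emit:
play_rows(targets=[{"x":14,"y":38,"z":15,"spin":0,"grip":-1},{"x":28,"y":73,"z":30,"spin":0,"grip":-1},{"x":28,"y":75,"z":65,"spin":0,"grip":-1},{"x":28,"y":75,"z":110,"spin":0,"grip":-1},{"x":28,"y":75,"z":152,"spin":0,"grip":-0.5},{"x":28,"y":75,"z":152,"spin":0,"grip":0.3},{"x":28,"y":75,"z":152,"spin":0,"grip":1},{"x":28,"y":75,"z":152,"spin":0,"grip":1}], force=40)

```text
t: 5.9
tool_pos: [0.4813, -0.3652, 0.1079]
eef_rot: [[0.878, -0.479, 0.003], [-0.479, -0.878, -0.002], [0.003, 0.001, -1.0]]
ft_force: [0.7, 1.0, 0.3]
finger_gap: 0.0282
grasp_force: 0.0
```

Run:
```python
from h import *
f=grab('top','t2.png');g=grab('side','s2.png')
t=cv2.imread('pics/t2.png');s=cv2.imread('pics/s2.png')
a=cv2.resize(t[120:260,280:480],(600,420),interpolation=cv2.INTER_CUBIC);b=cv2.resize(s[100:240,250:450],(600,420),interpolation=cv2.INTER_CUBIC)
cv2.imwrite('pics/c2.png',cv2.resize(np.vstack([a,b]),(428,600)))
print(arm.state()['finger_gap'],arm.state()['grasp_force'])
shift(W(-.20,.082,.25),YA)
```

```text
0.02340584646777755 40.347145199775696
shift mm [-206.1 -347.4 -143.4] spin -21.8094874489353 yaw -28.6 t 6.0
```

View pics/c2.png

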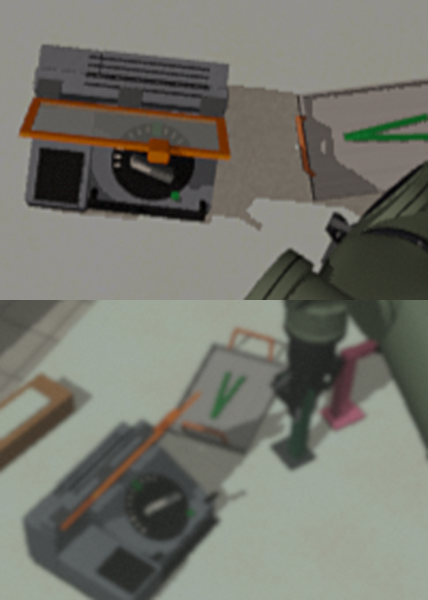

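The crop shows the cover leaning back, the black pad clear at crop (60,175), and the prop held in the fingers (gap 23 mm, 40 N).

Emit:
play_rows(targets=[{"x":0,"y":0,"z":-45,"spin":0,"grip":1},{"x":-15,"y":-15,"z":-85,"spin":0,"grip":1},{"x":-38,"y":-55,"z":-105,"spin":0,"grip":1},{"x":-62,"y":-98,"z":-108,"spin":-5,"grip":1},{"x":-86,"y":-140,"z":-108,"spin":-10,"grip":1},{"x":-110,"y":-182,"z":-108,"spin":-15,"grip":1},{"x":-134,"y":-224,"z":-108,"spin":-20,"grip":1},{"x":-158,"y":-266,"z":-108,"spin":-22,"grip":1}], force=60)

```text
t: 6.8
tool_pos: [0.469, -0.0536, 0.2148]
eef_rot: [[0.994, -0.112, 0.002], [-0.112, -0.994, 0.0], [0.002, -0.001, -1.0]]
ft_force: [2.0, 0.2, -3.9]
finger_gap: 0.0235
grasp_force: 60.5
```

Run:
```python
from h import *
shift(W(-.19,.082,.200),YA);shift(W(-.095,.082,.188),YA);shift(W(-.095,.082,.1786),YA)
```

```text
shift mm [ -3.2 -91.   14.8] spin 0.39037191241010305 yaw -6.4 t 6.8
shift mm [ 91.8 -90.4  27.1] spin 0.39037191241010305 yaw -6.4 t 6.8
shift mm [ 91.8 -90.3  36.5] spin 0.39037191241010305 yaw -6.4 t 6.8
```

Emit:
play_rows(targets=[{"x":0,"y":-45,"z":5,"spin":0,"grip":1},{"x":0,"y":-85,"z":12,"spin":0,"grip":1},{"x":10,"y":-91,"z":20,"spin":0,"grip":1},{"x":45,"y":-91,"z":24,"spin":0,"grip":1},{"x":75,"y":-91,"z":25,"spin":0,"grip":1},{"x":92,"y":-91,"z":26,"spin":0,"grip":1},{"x":93,"y":-91,"z":28,"spin":0,"grip":1},{"x":93,"y":-91,"z":28,"spin":0,"grip":1}])

```text
t: 7.6
tool_pos: [0.5722, 0.0239, 0.1859]
eef_rot: [[0.993, -0.115, 0.001], [-0.115, -0.993, -0.0], [0.001, -0.0, -1.0]]
ft_force: [1.0, 0.5, -4.2]
finger_gap: 0.0235
grasp_force: 60.6
```

Run:
```python
from h import *
f=grab('top','t3.png');g=grab('side','s3.png');w=grab('wrist','w3.png')
t=cv2.imread('pics/t3.png');s=cv2.imread('pics/s3.png');w=cv2.imread('pics/w3.png')
a=cv2.resize(t[110:260,270:420],(400,400),interpolation=cv2.INTER_CUBIC);b=cv2.resize(s[110:260,230:380],(400,400),interpolation=cv2.INTER_CUBIC)
o=np.zeros((600,800,3),np.uint8);o[:400,:400]=a;o[:400,400:]=b;o[400:,240:560]=cv2.resize(w,(320,200));cv2.imwrite('pics/c3.png',o)
print(U.T@(arm.state()['tool_pos']-O));shift(W(-.095,.082,.1786),YA)
```

```text
[-0.09322385  0.0804707   0.18608937]
shift mm [-1.8 -1.5  7.5] spin 0.19730536280832212 yaw -6.6 t 7.75
```

View pics/c3.png

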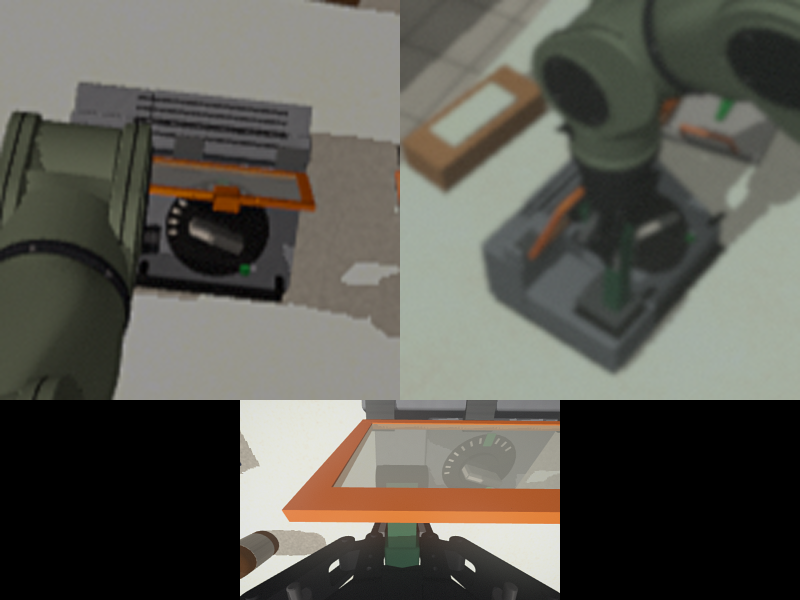

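The prop is over the pad with its nose at the cover. I'll lower it and let go.

Emit:
play_rows(targets=[{"x":-1,"y":-1,"z":4,"spin":0,"grip":1},{"x":-1,"y":-1,"z":6,"spin":0,"grip":1},{"x":-1,"y":-1,"z":8,"spin":0,"grip":1},{"x":-1,"y":-1,"z":8,"spin":0,"grip":1},{"x":-1,"y":-1,"z":8,"spin":0,"grip":0.4},{"x":-1,"y":-1,"z":8,"spin":0,"grip":0},{"x":-1,"y":-1,"z":8,"spin":0,"grip":-0.5},{"x":-1,"y":-1,"z":8,"spin":0,"grip":-0.5}], force=30)

```text
t: 8.55
tool_pos: [0.571, 0.0255, 0.1772]
eef_rot: [[0.993, -0.115, -0.0], [-0.115, -0.993, 0.0], [-0.0, -0.0, -1.0]]
ft_force: [-0.1, -0.0, -0.3]
finger_gap: 0.0639
grasp_force: 0.0
```

Run:
```python
from h import *
print(arm.state()['finger_gap'],U.T@(arm.state()['tool_pos']-O))
shift(W(-.095,.082,.28),YA);shift(W(-.18,.0,.28),YA+90)
```

```text
0.06391901130689234 [-0.09430665  0.08158246  0.17717967]
shift mm [  -0.7   -0.4 -102.8] spin 0.20086528934808712 yaw -6.6 t 8.55
shift mm [ -86.    81.3 -102.8] spin -89.79913471065191 yaw -6.6 t 8.55
```

Emit:
play_rows(targets=[{"x":-25,"y":0,"z":0,"spin":0,"grip":-0.5},{"x":-65,"y":0,"z":0,"spin":0,"grip":-0.5},{"x":-100,"y":0,"z":0,"spin":0,"grip":-1},{"x":-100,"y":25,"z":0,"spin":-8,"grip":-1},{"x":-96,"y":50,"z":0,"spin":-16,"grip":-1},{"x":-96,"y":75,"z":0,"spin":-24,"grip":-1},{"x":-96,"y":98,"z":0,"spin":-32,"grip":-1},{"x":-96,"y":98,"z":0,"spin":-40,"grip":-1}])

```text
t: 9.35
tool_pos: [0.464, -0.0638, 0.1773]
eef_rot: [[0.834, 0.552, -0.0], [0.552, -0.834, -0.001], [-0.001, 0.001, -1.0]]
ft_force: [0.2, 1.8, -0.4]
finger_gap: 0.0858
grasp_force: 0.0
```

Run:
```python
from h import *
shift(W(-.175,-.017,.12),YA+90)
```

```text
shift mm [13.2  7.5 57.3] spin -49.68989616586677 yaw 33.5 t 9.35
```

Emit:
play_rows(targets=[{"x":4,"y":3,"z":0,"spin":-8,"grip":-1},{"x":8,"y":5,"z":0,"spin":-16,"grip":-1},{"x":13,"y":7,"z":0,"spin":-24,"grip":-1},{"x":13,"y":7,"z":0,"spin":-32,"grip":-1},{"x":13,"y":7,"z":10,"spin":-40,"grip":-1},{"x":13,"y":7,"z":25,"spin":-48,"grip":-1},{"x":13,"y":7,"z":35,"spin":-50,"grip":-1},{"x":13,"y":7,"z":35,"spin":-50,"grip":-1}])

```text
t: 10.15
tool_pos: [0.4787, -0.0596, 0.1413]
eef_rot: [[0.117, 0.993, -0.002], [0.993, -0.117, 0.0], [0.0, -0.002, -1.0]]
ft_force: [0.4, 0.7, 0.4]
finger_gap: 0.0856
grasp_force: 0.0
```

Run:
```python
from h import *
for p in ((-.135,-.017,.063),(-.104,-.017,.081)): shift(W(*p),YA+90)
f=grab('top','t4.png');g=grab('side','s4.png');grab('wrist','w4.png')
t=cv2.imread('pics/t4.png');s=cv2.imread('pics/s4.png');w=cv2.imread('pics/w4.png')
a=cv2.resize(t[120:240,280:400],(400,400),interpolation=cv2.INTER_CUBIC);b=cv2.resize(s[120:240,250:370],(400,400),interpolation=cv2.INTER_CUBIC)
o=np.zeros((600,800,3),np.uint8);o[:400,:400]=a;o[:400,400:]=b;o[400:,240:560]=cv2.resize(w,(320,200));cv2.imwrite('pics/c4.png',o)
```

```text
shift mm [-3.2 41.  78.3] spin 0.07319275511054002 yaw 83.3 t 10.15
shift mm [-3.2 72.  60.2] spin 0.07319275511054002 yaw 83.3 t 10.15
```

View pics/c4.png

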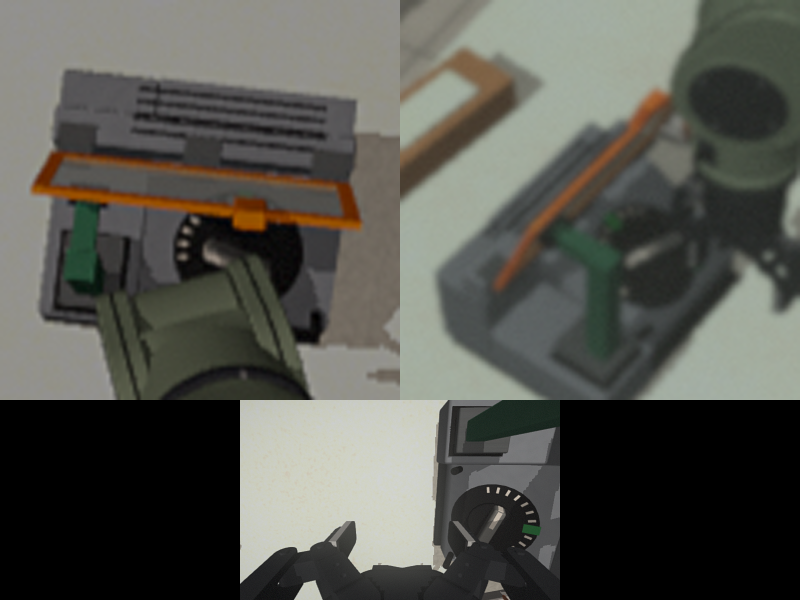

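The top and side crops show the prop upright on the pad with its nose at the cover. The wrist view has the dial's pointer end towards +y and the finger in front of it.

Emit:
play_rows(targets=[{"x":-3,"y":0,"z":35,"spin":0,"grip":-1},{"x":-3,"y":10,"z":65,"spin":0,"grip":-1},{"x":-3,"y":25,"z":78,"spin":0,"grip":-1},{"x":-3,"y":41,"z":77,"spin":0,"grip":-1},{"x":-3,"y":47,"z":74,"spin":0,"grip":-1},{"x":-3,"y":53,"z":70,"spin":0,"grip":-1},{"x":-3,"y":59,"z":67,"spin":0,"grip":-1},{"x":-3,"y":62,"z":65,"spin":0,"grip":-1}])

```text
t: 11.1
tool_pos: [0.5404, -0.0698, 0.0779]
eef_rot: [[0.115, 0.993, -0.0], [0.993, -0.115, -0.0], [-0.0, -0.0, -1.0]]
ft_force: [-3.7, 0.7, -0.5]
finger_gap: 0.0855
grasp_force: 1.2
```

Run:
```python
from h import *
print(arm.state()['ft_force'],U.T@(arm.state()['tool_pos']-O));shift(W(-.104,-.023,.081),YA+90)
f=grab('top','t5.png');grab('wrist','w5.png')
t=cv2.imread('pics/t5.png');w=cv2.imread('pics/w5.png')
a=cv2.resize(t[120:240,280:400],(400,400),interpolation=cv2.INTER_CUBIC)
b=cv2.resize(w[140:400,380:640],(400,400))
cv2.imwrite('pics/c5.png',np.hstack([a,b]))
```

```text
[-3.67982123  0.71262247 -0.46214607] [-0.11339905 -0.01666732  0.07793793]
shift mm [-6.4  9.4 -3.1] spin 0.16922741331083557 yaw 83.4 t 11.1
```

View pics/c5.png

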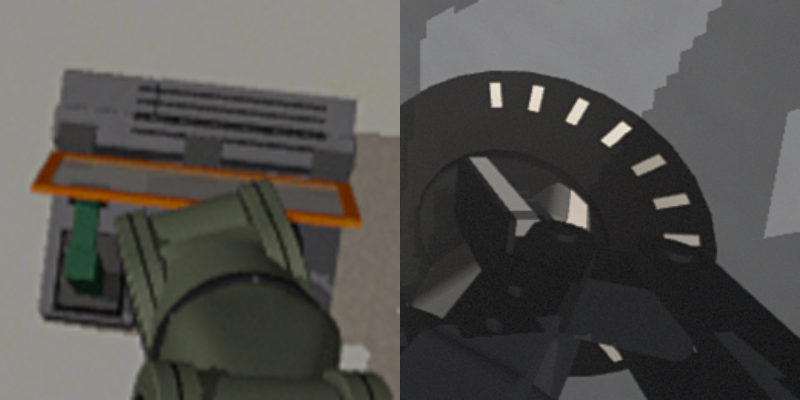

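The pointer has turned with the finger (white end at crop (575,205)) and the force is low, about 4 N. I'll carry on and sweep sideways.

Emit:
play_rows(targets=[{"x":0,"y":4,"z":-2,"spin":0,"grip":-1},{"x":0,"y":8,"z":-4,"spin":0,"grip":-1},{"x":0,"y":12,"z":-6,"spin":0,"grip":-1},{"x":-2,"y":12,"z":-6,"spin":0,"grip":-1},{"x":-4,"y":12,"z":-6,"spin":0,"grip":-1},{"x":-6,"y":12,"z":-6,"spin":0,"grip":-1},{"x":-6,"y":12,"z":-6,"spin":0,"grip":-1},{"x":-6,"y":12,"z":-6,"spin":0,"grip":-1}])

```text
t: 12.0
tool_pos: [0.5527, -0.0764, 0.0837]
eef_rot: [[0.114, 0.993, 0.003], [0.993, -0.114, 0.001], [0.001, 0.003, -1.0]]
ft_force: [2.5, 5.8, 3.1]
finger_gap: 0.0854
grasp_force: 2.6
```

Run:
```python
from h import *
print(U.T@(arm.state()['tool_pos']-O))
```

```text
[-0.10039031 -0.02176845  0.08374437]
```

Emit:
play_rows(targets=[{"x":4,"y":0,"z":0,"spin":0,"grip":-1},{"x":5,"y":-15,"z":8,"spin":0,"grip":-1},{"x":5,"y":-35,"z":12,"spin":0,"grip":-1},{"x":5,"y":-60,"z":5,"spin":0,"grip":-1},{"x":5,"y":-85,"z":-15,"spin":0,"grip":-1},{"x":5,"y":-90,"z":-45,"spin":0,"grip":-1},{"x":5,"y":-90,"z":-60,"spin":0,"grip":-1},{"x":5,"y":-90,"z":-60,"spin":0,"grip":-1}])

```text
t: 12.8
tool_pos: [0.4636, -0.062, 0.145]
eef_rot: [[0.116, 0.993, 0.003], [0.993, -0.116, -0.001], [-0.0, 0.003, -1.0]]
ft_force: [0.5, 0.2, -0.5]
finger_gap: 0.0858
grasp_force: 0.0
```

Run:
```python
from h import *
f=grab('top','t6.png');w=grab('wrist','w6.png')
print(U.T@(arm.state()['tool_pos']-O), [proj(w,W(*p)).round() for p in((-.061,-.041,.094),(-.0665,-.041,.104),(-.041,-.041,.115))])
t=cv2.imread('pics/t6.png');w=cv2.imread('pics/w6.png')
a=cv2.resize(t[120:240,280:400],(400,400),interpolation=cv2.INTER_CUBIC)
b=cv2.resize(w[150:350,380:580],(400,400),interpolation=cv2.INTER_CUBIC)
cv2.imwrite('pics/c6.png',np.hstack([a,b]))
```

```text
[-0.19128947 -0.01796872  0.14310576] [array([513., 247.]), array([514., 253.]), array([565., 261.])]
```

View pics/c6.png

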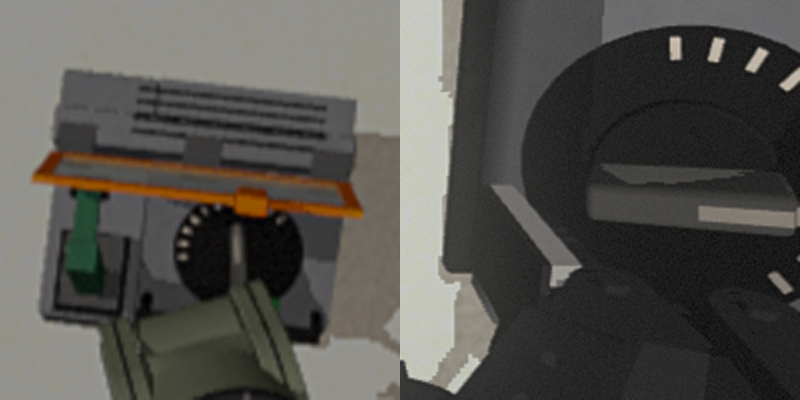

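The wrist crop shows the bar nearly in line with the slope, with its white pointer centre-line running (698,214)–(795,219) and its lower edge (588,218)–(795,236). I'll compute the angle from those.

Run:
```python
from h import *
w=grab('wrist')
n=U@np.array([-.5,0,.866]);c=W(-.061,-.041,.094)+.012*n
ex=U@np.array([.866,0,.5]);ey=U@np.array([0,1,0])
def P(x,y):
    o,d=ray(w,(380+(x-400)/2-.25,150+y/2-.25)); p=o+d*(n@(c-o))/(n@d)-c; return np.array([p@ex,p@ey])*1e3
for a,b in(((698,214),(795,219)),((588,218),(795,236)),((698,207),(795,210)),((698,221),(795,228)),((588,185),(795,205))):
    A,B=P(*a),P(*b);d=B-A;print(A.round(1),B.round(1),'angle cw rad',-np.arctan2(d[1],d[0]))
```

```text
[7.7 0.3] [31.4  4.6] angle cw rad -0.18112107035200525
[-23.  -9.] [32.3 -0.8] angle cw rad -0.14788715020761456
[7.3 2.6] [30.9  7.4] angle cw rad -0.20112458592857926
[ 8.  -2.1] [31.9  1.8] angle cw rad -0.16100021794677208
[-24.5   3. ] [30.6  9. ] angle cw rad -0.10722502460375441
```

Emit:
play_rows(targets=[{"x":3,"y":0,"z":30,"spin":0,"grip":-1},{"x":3,"y":15,"z":60,"spin":0,"grip":-1},{"x":3,"y":40,"z":72,"spin":0,"grip":-1},{"x":3,"y":65,"z":70,"spin":0,"grip":-1},{"x":3,"y":91,"z":60,"spin":0,"grip":-1},{"x":0,"y":91,"z":60,"spin":0,"grip":-1},{"x":-4,"y":91,"z":60,"spin":0,"grip":-1},{"x":-5,"y":91,"z":60,"spin":0,"grip":-1}])

```text
t: 13.75
tool_pos: [0.5521, -0.0769, 0.0826]
eef_rot: [[0.114, 0.993, -0.001], [0.993, -0.114, 0.001], [0.001, -0.001, -1.0]]
ft_force: [3.3, 5.1, -2.2]
finger_gap: 0.0859
grasp_force: 2.2
```

Run:
```python
from h import *
print(U.T@(arm.state()['tool_pos']-O),arm.state()['ft_force'])
```

```text
[-0.10093674 -0.02231649  0.08262055] [ 3.28729065  5.07353086 -2.2087502 ]
```

Contact again; 3 mm more, then withdraw in the next call.

Emit:
play_rows(targets=[{"x":-1,"y":0,"z":0,"spin":0,"grip":-1},{"x":-2,"y":0,"z":0,"spin":0,"grip":-1},{"x":-3,"y":0,"z":0,"spin":0,"grip":-1},{"x":-3,"y":0,"z":0,"spin":0,"grip":-1},{"x":-3,"y":0,"z":0,"spin":0,"grip":-1},{"x":3,"y":0,"z":0,"spin":0,"grip":-1},{"x":4,"y":-15,"z":8,"spin":0,"grip":-1},{"x":4,"y":-35,"z":12,"spin":0,"grip":-1}])

```text
t: 14.55
tool_pos: [0.5172, -0.0689, 0.0705]
eef_rot: [[0.115, 0.993, -0.001], [0.993, -0.115, 0.0], [-0.0, -0.001, -1.0]]
ft_force: [1.7, 0.1, -0.5]
finger_gap: 0.0853
grasp_force: 0.0
```

Emit:
play_rows(targets=[{"x":0,"y":-25,"z":-7,"spin":0,"grip":-1},{"x":0,"y":-50,"z":-27,"spin":0,"grip":-1},{"x":0,"y":-55,"z":-57,"spin":0,"grip":-1},{"x":0,"y":-55,"z":-72,"spin":0,"grip":-1},{"x":0,"y":-55,"z":-72,"spin":0,"grip":-1},{"x":0,"y":-55,"z":-72,"spin":0,"grip":-1},{"x":0,"y":-55,"z":-72,"spin":0,"grip":-1},{"x":0,"y":-55,"z":-72,"spin":0,"grip":-1}])

```text
t: 15.35
tool_pos: [0.4633, -0.0627, 0.1425]
eef_rot: [[0.115, 0.993, -0.001], [0.993, -0.115, 0.0], [0.0, -0.001, -1.0]]
ft_force: [-0.8, -0.8, -0.3]
finger_gap: 0.0853
grasp_force: 0.0
```

Run:
```python
from h import *
f=grab('top','t7.png');grab('wrist','w7.png')
s=grab('side','s7.png');s=cv2.imread('pics/s7.png')
t=cv2.imread('pics/t7.png');w=cv2.imread('pics/w7.png')
a=cv2.resize(t[120:240,280:400],(400,400),interpolation=cv2.INTER_CUBIC)
b=cv2.resize(w[150:350,380:580],(400,400),interpolation=cv2.INTER_CUBIC)
o=np.zeros((600,800,3),np.uint8);o[:400]=np.hstack([a,b]);o[400:,:]=cv2.resize(s[130:190,250:490],(800,200));cv2.imwrite('pics/c7.png',o)
print(arm.state()['tool_pos'])
```

```text
[ 0.46353698 -0.062766    0.14291766]
```

View pics/c7.png

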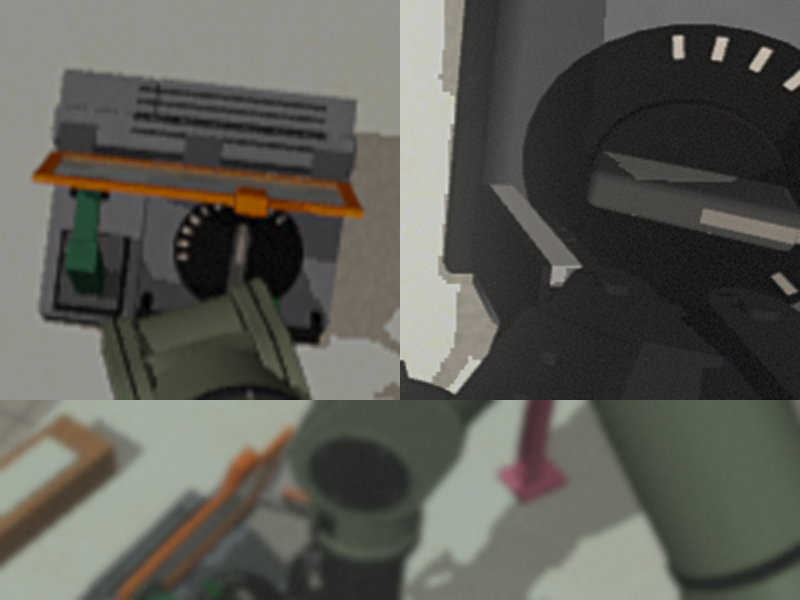

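Bar's lower edge now runs (588,203)–(795,250) and the white centre-line (702,214)–(795,236). The prop and cover haven't changed.

Run:
```python
from h import *
w=grab('wrist')
n=U@np.array([-.5,0,.866]);c=W(-.061,-.041,.094)+.012*n
ex=U@np.array([.866,0,.5]);ey=U@np.array([0,1,0])
def P(x,y):
    o,d=ray(w,(380+(x-400)/2-.25,150+y/2-.25)); p=o+d*(n@(c-o))/(n@d)-c; return np.array([p@ex,p@ey])*1e3
for a,b in(((702,214),(795,236)),((588,203),(795,250))):
    d=P(*b)-P(*a);print('angle cw rad',-np.arctan2(d[1],d[0]))
# cover angle: free-edge line in top view; top edge left corner (crop 35,182) right (360,215)
f=grab('top')
for q in((35,181),(361,215)):
    p=(280+q[0]*.3-.35,120+q[1]*.3-.35)
    for a in(1.6,1.65,1.7,1.75,1.8):
        e=a-np.pi/6;y=.123 if q[0]<100 else -.123
        print(a,(proj(f,W(-.14*np.cos(e),y,.148+.14*np.sin(e)))-p).round(1))
```

```text
angle cw rad 0.053080068394781604
angle cw rad 0.029303215868727656
1.6 [-1.9 10. ]
1.65 [-1.7  7.3]
1.7 [-1.5  4.5]
1.75 [-1.3  1.8]
1.8 [-1. -1.]
1.6 [-0.8 10.3]
1.65 [-0.4  7.6]
1.7 [-0.1  4.9]
1.75 [0.3 2.1]
1.8 [ 0.7 -0.7]
```

Dial is at about +0.04 rad. I'll back away and give the cover time to settle on the nose.

Emit:
play_rows(targets=[{"x":0,"y":-20,"z":-20,"spin":0,"grip":-1},{"x":0,"y":-40,"z":-40,"spin":0,"grip":-1},{"x":0,"y":-50,"z":-60,"spin":0,"grip":-1},{"x":0,"y":-50,"z":-60,"spin":0,"grip":-1},{"x":0,"y":-50,"z":-60,"spin":0,"grip":-1},{"x":0,"y":-50,"z":-60,"spin":0,"grip":-1},{"x":0,"y":-50,"z":-60,"spin":0,"grip":-1},{"x":0,"y":-50,"z":-60,"spin":0,"grip":-1}])

```text
t: 16.4
tool_pos: [0.4141, -0.057, 0.2028]
eef_rot: [[0.115, 0.993, -0.001], [0.993, -0.115, 0.0], [0.0, -0.001, -1.0]]
ft_force: [0.3, 0.8, 0.8]
finger_gap: 0.0853
grasp_force: 0.0
```

```bash
cat > cv.py <<'E'
from h import *
f=grab('top');h=cv2.cvtColor(f['image'],cv2.COLOR_RGB2HSV)
m=cv2.inRange(h,(8,170,90),(22,255,255)); m[:150]=0; m[210:]=0; m[:,:280]=0; m[:,395:]=0
ys,xs=np.nonzero(m);print(arm.state()['t'],len(xs),xs.mean().round(2),ys.mean().round(2))
E
python3 cv.py
```

```text
16.45 472 341.71 176.54
```

Emit:
play_rows(targets=[{"x":0,"y":0,"z":0,"spin":0,"grip":-1},{"x":0,"y":0,"z":0,"spin":0,"grip":-1},{"x":0,"y":0,"z":0,"spin":0,"grip":-1},{"x":0,"y":0,"z":0,"spin":0,"grip":-1},{"x":0,"y":0,"z":0,"spin":0,"grip":-1},{"x":0,"y":0,"z":0,"spin":0,"grip":-1},{"x":0,"y":0,"z":0,"spin":0,"grip":-1},{"x":0,"y":0,"z":0,"spin":0,"grip":-1}])

```text
t: 17.25
tool_pos: [0.414, -0.0571, 0.2033]
eef_rot: [[0.115, 0.993, -0.0], [0.993, -0.115, 0.0], [0.0, -0.0, -1.0]]
ft_force: [-0.7, -0.2, 0.0]
finger_gap: 0.0855
grasp_force: 0.0
```

Emit:
play_rows(targets=[{"x":0,"y":0,"z":0,"spin":0,"grip":-1},{"x":0,"y":0,"z":0,"spin":0,"grip":-1},{"x":0,"y":0,"z":0,"spin":0,"grip":-1},{"x":0,"y":0,"z":0,"spin":0,"grip":-1},{"x":0,"y":0,"z":0,"spin":0,"grip":-1},{"x":0,"y":0,"z":0,"spin":0,"grip":-1},{"x":0,"y":0,"z":0,"spin":0,"grip":-1},{"x":0,"y":0,"z":0,"spin":0,"grip":-1}])

```text
t: 18.05
tool_pos: [0.4141, -0.0571, 0.2033]
eef_rot: [[0.115, 0.993, -0.0], [0.993, -0.115, 0.0], [0.0, -0.0, -1.0]]
ft_force: [0.2, -0.8, -0.2]
finger_gap: 0.0855
grasp_force: 0.0
```

Emit:
play_rows(targets=[{"x":0,"y":0,"z":0,"spin":0,"grip":-1},{"x":0,"y":0,"z":0,"spin":0,"grip":-1},{"x":0,"y":0,"z":0,"spin":0,"grip":-1},{"x":0,"y":0,"z":0,"spin":0,"grip":-1},{"x":0,"y":0,"z":0,"spin":0,"grip":-1},{"x":0,"y":0,"z":0,"spin":0,"grip":-1},{"x":0,"y":0,"z":0,"spin":0,"grip":-1},{"x":0,"y":0,"z":0,"spin":0,"grip":-1}])

```text
t: 18.85
tool_pos: [0.4141, -0.0571, 0.2033]
eef_rot: [[0.115, 0.993, -0.0], [0.993, -0.115, 0.0], [0.0, -0.0, -1.0]]
ft_force: [0.2, -0.5, -0.4]
finger_gap: 0.0852
grasp_force: 0.0
```

```bash
python3 cv.py
```

```text
18.9 471 341.34 176.52
```

The cover has stopped moving, so it is resting on the nose, and the robot is clear. Handing in.

```bash
python3 -c "
from station import arm
print(arm.close_job())"
```

```text
the job is handed in; nothing more can be done
None
```

I handed the job in at about 19 s; the hand-in gave no verdict. The cover is resting on the upright prop, the dial is about 0.04 rad from the green mark by camera, the robot is clear of everything, and the arm stayed clear of the jar, slide box and tray.

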